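# Complete the kit with one stroke of the right feeder slide

## Task

The kit tray must hold one bracket, one cover and one shaft, and one of the three is missing. At the feeder lane that holds the missing kind, pull the slide towards the tray right to its end stop, so that the part is pushed into the tray, then let go of it there so that it snaps home by itself. Do not feed a kind that the tray already has, and leave the parts already in the tray, the part on the side board, the spanner and the oil bottle where they are.

Things in the scene. Friction and masses are not known exactly. Their poses are not given: they have to be found in the camera images.
- station: kitting station, fixed: a plywood board 430 x 390 mm, 12 mm thick, origin on the table under the middle of the lane mouths. Its front part (towards the robot) is the kit tray; behind it (+x) three feeder lanes stand side by side, 92 mm apart, in an order that changes. Tray, lanes and slides are turned together, up to 0.18 rad. A ledge on its -y side carries only a spanner
- tray_mid (a point): centre of the kit tray's floor, 12 mm above the table. One undivided space, 210 mm in x by 284 mm in y; dark steel rim 26 mm high in front and at both sides. At the back (105 mm away in +x) there is no rim: the lanes open into it there, 2 mm above its floor. Axes: x along the lanes, from tray to lanes; y along the row of lanes; z up
- lane_bracket: feeder lane that holds the spare bracket: fixed open-topped aluminium channel 200 mm long, 84 mm wide, walls up to 44 mm above the table, green end block at the back. Origin at the middle of its mouth on the tray side, 12 mm above the table; its x runs back along the lane. Its slide's pusher, behind the spare, pushes it into the tray
- handle_bracket (a point): grip point of the slide handle of the bracket lane: an upright black block 26 mm along the lane, 24 mm across, 61 mm high, standing on the slide (84 mm across, top 54 mm above the table). The point is on its centre line, 20 mm below its top, which is 115 mm above the table. It is pulled level along the lane towards the tray (-x of tray_mid)
- slide_bracket (a joint): travel of the bracket lane's slide in m: 0 home at the back, 0.102 at the end stop by the tray. A spring draws it home: 3 N at home, 9 N at the end, plus about 2 N drag at 0.1 m/s. Let go, it returns by itself in about half a second
- feed_bracket_mid (a point): middle of the loose spare bracket in its lane, 20 mm above its underside, lying lengthwise along the lane before the pusher; a full stroke leaves it wholly in the tray. Steel angle bracket: flat foot 78 x 56 mm and 7 mm thick, with an upright plate 56 mm wide and 41 mm high across one end (its own -x end) and a sloping rib
- kit_bracket_mid (a point): middle of the kit bracket, alike the spare bracket, 20 mm above its underside. Of the kit bracket, cover and shaft two lie in the tray's front half; the third lies apart on a small plywood side board, over 0.25 m to the left (+y) of tray_mid, and belongs to the next job: its kind is the one missing from the tray
- lane_cover: feeder lane that holds the spare cover: fixed open-topped aluminium channel 200 mm long, 84 mm wide, walls up to 44 mm above the table, green end block at the back. Origin at the middle of its mouth on the tray side, 12 mm above the table; its x runs back along the lane. Its slide's pusher, behind the spare, pushes it into the tray
- handle_cover (a point): grip point of the slide handle of the cover lane: an upright black block 26 mm along the lane, 24 mm across, 61 mm high, standing on the slide (84 mm across, top 54 mm above the table). The point is on its centre line, 20 mm below its top, which is 115 mm above the table. It is pulled level along the lane towards the tray (-x of tray_mid)
- slide_cover (a joint): travel of the cover lane's slide in m: 0 home at the back, 0.102 at the end stop by the tray. A spring draws it home: 3 N at home, 9 N at the end, plus about 2 N drag at 0.1 m/s. Let go, it returns by itself in about half a second
- feed_cover_mid (a point): middle of the loose spare cover in its lane, 13 mm above its underside, lying lengthwise along the lane before the pusher; a full stroke leaves it wholly in the tray. Steel flanged cover: flat rectangular flange 78 x 58 mm, 10 mm thick, with a round boss 48 mm across on top; 26 mm high in all
- kit_cover_mid (a point): middle of the kit cover, alike the spare cover, 13 mm above its underside. Of the kit bracket, cover and shaft two lie in the tray's front half; the third lies apart on a small plywood side board, over 0.25 m to the left (+y) of tray_mid, and belongs to the next job: its kind is the one missing from the tray
- lane_shaft: feeder lane that holds the spare shaft: fixed open-topped aluminium channel 200 mm long, 84 mm wide, walls up to 44 mm above the table, green end block at the back. Origin at the middle of its mouth on the tray side, 12 mm above the table; its x runs back along the lane. Its slide's pusher, behind the spare, pushes it into the tray
- handle_shaft (a point): grip point of the slide handle of the shaft lane: an upright black block 26 mm along the lane, 24 mm across, 61 mm high, standing on the slide (84 mm across, top 54 mm above the table). The point is on its centre line, 20 mm below its top, which is 115 mm above the table. It is pulled level along the lane towards the tray (-x of tray_mid)
- slide_shaft (a joint): travel of the shaft lane's slide in m: 0 home at the back, 0.102 at the end stop by the tray. A spring draws it home: 3 N at home, 9 N at the end, plus about 2 N drag at 0.1 m/s. Let go, it returns by itself in about half a second
- feed_shaft_mid (a point): middle of the loose spare shaft in its lane, 17 mm above its underside, lying lengthwise along the lane before the pusher; a full stroke leaves it wholly in the tray. Steel shaft 78 mm long and 22 mm in diameter, lying down, with two square collars 34 x 34 mm; 34 mm high
- kit_shaft_mid (a point): middle of the kit shaft, alike the spare shaft, 17 mm above its underside. Of the kit bracket, cover and shaft two lie in the tray's front half; the third lies apart on a small plywood side board, over 0.25 m to the left (+y) of tray_mid, and belongs to the next job: its kind is the one missing from the tray
- spanner: steel open spanner 170 mm long lying on the station's ledge; bystander, origin on its underside
- oil: grey oil bottle 70 mm across, 170 mm high, standing to the right of the station; bystander, origin at the centre of its underside
Things that resemble listed ones, but are neither listed nor needed, are in the scene too. What is shaped like the part that bears feed_bracket_mid but orange or red is not meant.

How it is judged:
On the way, in this order (a step that is already met when the one before it is completed fails the run):
1. the slide of the missing kind is pulled to its end stop (at least 95 of 102 mm) (((not (y of kit_bracket_mid in the frame of tray_mid below 0.16 m) and value of joint slide_bracket above 0.095 m) or (not (y of kit_cover_mid in the frame of tray_mid below 0.16 m) and value of joint slide_cover above 0.095 m) or (not (y of kit_shaft_mid in the frame of tray_mid below 0.16 m) and value of joint slide_shaft above 0.095 m))), for 0.1 s.
2. it is let go there and runs back by itself: still more than 40 mm out, it is moving home with the robot not touching it (((not (y of kit_bracket_mid in the frame of tray_mid below 0.16 m) and value of joint slide_bracket above 0.04 m and velocity of joint slide_bracket below -0.05 m/s and contact force between each of the arm, the fingers and slide_bracket below 0.1 N) or (not (y of kit_cover_mid in the frame of tray_mid below 0.16 m) and value of joint slide_cover above 0.04 m and velocity of joint slide_cover below -0.05 m/s and contact force between each of the arm, the fingers and slide_cover below 0.1 N) or (not (y of kit_shaft_mid in the frame of tray_mid below 0.16 m) and value of joint slide_shaft above 0.04 m and velocity of joint slide_shaft below -0.05 m/s and contact force between each of the arm, the fingers and slide_shaft below 0.1 N))), for 0.02 s.
At the end, for the whole second after the job is handed in: The missing kind's spare lies flat (0.15 rad), at rest, wholly in the tray (its middle under 66 mm in x from tray_mid); the other spares are within 25 mm, the kit parts within 20 mm of where they were; all slides are home within 5 mm (((not (y of kit_bracket_mid in the frame of tray_mid below 0.16 m) and (x of feed_bracket_mid in the frame of tray_mid between -0.08 and 0.066 m and y of feed_bracket_mid in the frame of tray_mid between -0.135 and 0.135 m and z of feed_bracket_mid in the frame of tray_mid below 0.035 m) and linear speed of feed_bracket below 0.02 m/s and angle between feed_bracket_mid's own z axis and vertical below 0.15 rad and distance of each of feed_cover_mid, feed_shaft_mid from where it was at the start of the episode below 0.025 m) or (not (y of kit_cover_mid in the frame of tray_mid below 0.16 m) and (x of feed_cover_mid in the frame of tray_mid between -0.08 and 0.066 m and y of feed_cover_mid in the frame of tray_mid between -0.135 and 0.135 m and z of feed_cover_mid in the frame of tray_mid below 0.035 m) and linear speed of feed_cover below 0.02 m/s and angle between feed_cover_mid's own z axis and vertical below 0.15 rad and distance of each of feed_bracket_mid, feed_shaft_mid from where it was at the start of the episode below 0.025 m) or (not (y of kit_shaft_mid in the frame of tray_mid below 0.16 m) and (x of feed_shaft_mid in the frame of tray_mid between -0.08 and 0.066 m and y of feed_shaft_mid in the frame of tray_mid between -0.135 and 0.135 m and z of feed_shaft_mid in the frame of tray_mid below 0.035 m) and linear speed of feed_shaft below 0.02 m/s and angle between feed_shaft_mid's own z axis and vertical below 0.15 rad and distance of each of feed_bracket_mid, feed_cover_mid from where it was at the start of the episode below 0.025 m)) and value of joint each of slide_bracket, slide_cover, slide_shaft below 0.005 m and distance of each of kit_bracket_mid, kit_cover_mid, kit_shaft_mid from where it was at the start of the episode below 0.02 m); the robot touches nothing.
It fails at once if the slide of a kind that the tray already has is drawn out by more than 30 mm ((y of kit_bracket_mid in the frame of tray_mid below 0.16 m and value of joint slide_bracket above 0.03 m) or (y of kit_cover_mid in the frame of tray_mid below 0.16 m and value of joint slide_cover above 0.03 m) or (y of kit_shaft_mid in the frame of tray_mid below 0.16 m and value of joint slide_shaft above 0.03 m)).
It fails at once if a part in the tray or on the side board is moved by more than 20 mm (distance of any of kit_bracket_mid, kit_cover_mid, kit_shaft_mid from where it was at the start of the episode above 0.02 m).
It fails at once if the spanner or the oil bottle is moved by more than 30 mm (distance of any of spanner, oil from where it was at the start of the episode above 0.03 m).
It also fails if it takes over 29 s, if anything falls off the work surface, if the arm or the gripper's body presses on something with over 40 N, if the wrist force passes 120 N, or if a joint passes its speed limit or range.

## Robot

A 6-joint arm with a two-finger parallel gripper is mounted at the origin on the work surface. World frame = base frame: x ahead of the robot, y to its left, z up, the work surface at z = 0. Lengths are in m, angles in rad, forces in N, time in s.
With the tool pointing down it reaches from about 0.4 to 0.825 m from the base axis. Payload 7 kg.
Tool frame: the origin (TCP) lies at the very end of the fingers, on their centre line; the grasp point (between the pads) lies 19 mm behind it; z points along the fingers, y is the direction in which the jaws open and shut (so a half turn about z gives the same grasp; the last joint's range is limited). The gripper opens to 88 mm and grips with 3 to 60 N. Pads are 19 mm wide; open, the fingers measure 130 mm over their backs; the gripper's body (78 mm by 193 mm) begins 47 mm behind the grasp point.
Start: joints at [-0.989, 0.359, 0.012, 0, -1.224, -0.288], TCP at [0.195, -0.646, 0.197] pointing down, gripper open.
Joint ranges: [-3.07, 3.07], [-1.43, 2.12], [-1.02, 1.25], [-3.03, 1.67], [-3.05, -0], [-3.03, 3.03]. Speed limits (rad/s): [2.39, 2.39, 3.01, 3.14, 3.14, 3.14].

## Interface

Orientations are given as a rotation vector (axis times angle).
In Python, from bench import bot, camera, camera_info gives the robot as it stands. Calls block until the motion is done:
- bot.goto(position, orientation): joint-space move of the TCP to a pose.
- bot.move_l(position, v=0.15, frame=None, contact_N=None): straight line of the TCP; frame=None keeps the orientation; v is the mean speed in m/s. With contact_N (N) it stops when the force on the tool has changed by that much, and returns True; else False.
- bot.set_joints(angles): joint-space move.
- bot.set_gripper(opening, grasp_force=None): finger opening in m; grasp_force is the grip in N (None keeps the last); returns when the fingers have stopped.
- bot.sleep(seconds).
- bot.ik(position, orientation): joint angles nearest the present ones, or None.
- bot.sense(): the state.
- camera(name): name is "scene" or "top"; returns the picture (400x640x3 uint8, red, green, blue); there is no depth.
- camera_info(name): a dict with "mtx" (3x3 intrinsics, pixels), "R" (3x3) and "t" (3): a world point X has camera coordinates R X + t. Camera axes: x right, y down, z forward; pixel columns grow to the right and rows downward; lengths in m; the calibration is good to about 2 mm. A picture is of the moment at which its call begins. camera_info takes no time and is no camera call.
A pose or a line that the arm cannot do raises bot.PlanningError and nothing moves.
- bot.hand_in(): hands the job in, once; it reports no verdict.
The state is a dict: "clock": time; "q": joint angles; "qd": joint speeds; "effort": joint torques, N m; "eef_pos": TCP position; "eef_rot": TCP orientation; "contact_force": force on the tool from outside, world axes, zero at the start; "moment": the same for the moment, N m; "gripper_width": finger opening in m.
Only numpy, scipy, OpenCV 4.12 (cv2) and the standard library are available. Lean on these libraries where they do the work, as an engineer would, in place of code of your own. Each camera call takes 0.05 s, during which the arm holds its last target. There are 200 camera calls.

## Working session

There is one attempt and no reset: what is moved stays moved. The work goes in short steps, each a Python script; the robot and the scene stay as the last script left them, time stands still between calls to the robot, and variables do not carry over. Pictures are saved under pics/ and viewed, about 8 in all and at most 12, crops included, and the job is handed in when it is done.

```bash
mkdir -p pics
python3 - <<'E'
from bench import bot,camera,camera_info
import cv2
for n in("scene","top"):
    cv2.imwrite(f"pics/{n}0.png",camera(n)[:,:,::-1]); i=camera_info(n); print(n,i["mtx"],i["R"],i["t"])
print(bot.sense())
E
```

```text
scene [[460.90069354   0.         320.64565826]
 [  0.         460.90069354 208.05116984]
 [  0.           0.           1.        ]] [[ 0.52948324  0.84831422  0.00323641]
 [ 0.65390703 -0.40570585 -0.63859875]
 [-0.54041937  0.34024365 -0.76953308]] [-0.27365938 -0.26383582  1.49044885]
top [[506.17063697   0.         322.36516609]
 [  0.         506.17063697 191.9944259 ]
 [  0.           0.           1.        ]] [[-0.00139874 -0.99999826 -0.00123428]
 [-0.99892796  0.00145435 -0.0462689 ]
 [ 0.04627062  0.00116824 -0.99892826]] [-0.01194564  0.52311134  1.28600413]
{'clock': 0.1, 'q': array([-9.88873653e-01,  3.59341889e-01,  1.11699608e-02, -3.20455762e-04,
       -1.22408808e+00, -2.88082400e-01]), 'qd': array([ 0.00030091, -0.00275684,  0.00432846,  0.00171565, -0.00056138,
       -0.00029872]), 'effort': array([-1.06083233e-03, -5.84160948e+01,  2.93752098e+01,  7.01556891e+00,
        1.02030986e-02, -4.65919322e-05]), 'eef_pos': array([ 0.19533086, -0.64562952,  0.19650551]), 'eef_rot': array([ 4.59684554e-01, -3.10743153e+00, -2.28422235e-03]), 'contact_force': array([ 0.71802237, -0.22730883, -1.63063196]), 'moment': array([-0.0020245 ,  0.04053061,  0.02696685]), 'gripper_width': 0.08751533215518689}
```

View pics/top0.png

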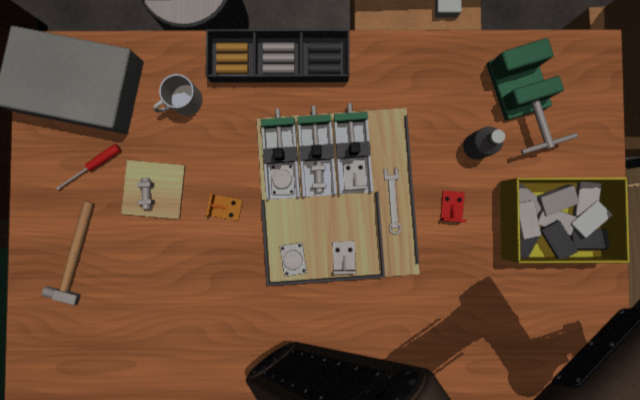

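View pics/scene0.png

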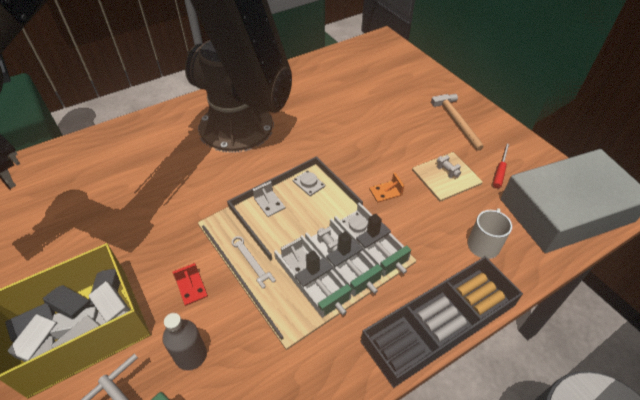

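The tray holds a cover at top (293,259) and a bracket at (344,256). The shaft is on the side board at (146,193), so **the shaft is missing**. The spare shaft lies in the middle lane at (319,178).

Handles that could be mistaken for each other in the top view: cover lane (279,154), shaft lane (317,151), bracket lane (355,149). I choose the middle one. Next I'll measure it and check it in a crop.

```bash
cat > h.py <<'E'
from bench import bot,camera,camera_info
import cv2, numpy as np
def ray(n,uv,z):
    i=camera_info(n); C=-i["R"].T@i["t"]; d=i["R"].T@np.linalg.solve(i["mtx"],[uv[0],uv[1],1]); return C+d*(z-C[2])/d[2]
def proj(n,X):
    i=camera_info(n); p=i["mtx"]@(i["R"]@X+i["t"]); return p[:2]/p[2]
def blobs(img,mask,lo,box):
    m=np.zeros_like(mask); x0,y0,x1,y1=box; m[y0:y1,x0:x1]=mask[y0:y1,x0:x1]
    n,l,s,c=cv2.connectedComponentsWithStats(m)
    return [(c[k],s[k]) for k in range(1,n) if s[k][4]>=lo]
E
python3 - <<'E'
from h import *
t=camera("top"); hsv=cv2.cvtColor(t,cv2.COLOR_RGB2HSV)
dark=((t.max(2)<45)*255).astype(np.uint8)
P=[]
for c,s in blobs(t,dark,30,(262,135,372,170)):
    w=ray("top",c,.115); P.append(w); print("handle",c.round(1),s,w.round(4))
g=cv2.inRange(hsv,(55,80,30),(90,255,255))
for c,s in blobs(t,g,60,(250,100,380,135)): print("green",c.round(1),s,ray("top",c,.05).round(4))
P=np.array(P)
s=camera("scene")
crop=cv2.resize(t[100:210,250:385],None,fx=4,fy=4,interpolation=cv2.INTER_CUBIC)
for w in P:
    u=proj("scene",w); print("scene reproj",u.round(1)); cv2.circle(s,tuple(int(v) for v in u),2,(255,0,0),-1)
cs=cv2.resize(s[190:320,260:420],None,fx=3,fy=3,interpolation=cv2.INTER_CUBIC)
out=np.zeros((440+0,540,3),np.uint8); out[:,:540]=crop
cv2.imwrite("pics/c_top.png",out[:,:,::-1]); cv2.imwrite("pics/c_scene.png",cs[:,:,::-1])
E
```

```text
handle [352.8 150.8] [343 143  24  16 205] [ 0.616 -0.085  0.115]
handle [315.1 153.4] [305 145  23  16 193] [0.6098 0.0042 0.115 ]
handle [278.2 156.1] [269 148  25  16 197] [0.6036 0.0917 0.115 ]
green [350.5 116.5] [335 113  32   9 220] [ 0.7106 -0.0834  0.05  ]
green [313.5 119.1] [298 115  32   9 218] [0.7042 0.0091 0.05  ]
green [277.6 121.7] [262 118  32   9 216] [0.6979 0.0993 0.05  ]
scene reproj [312.1 252.4]
scene reproj [343.5 233.7]
scene reproj [372.3 216.5]
```

View pics/c_top.png

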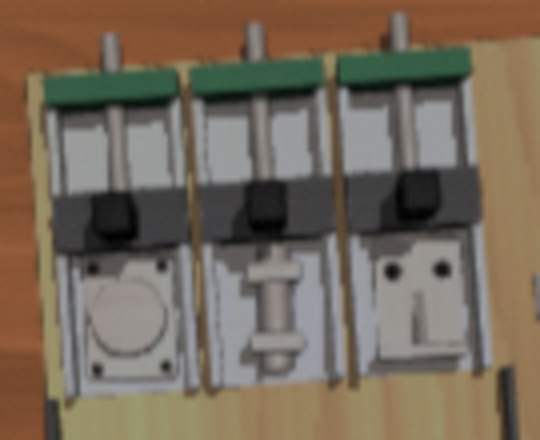

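View pics/c_scene.png

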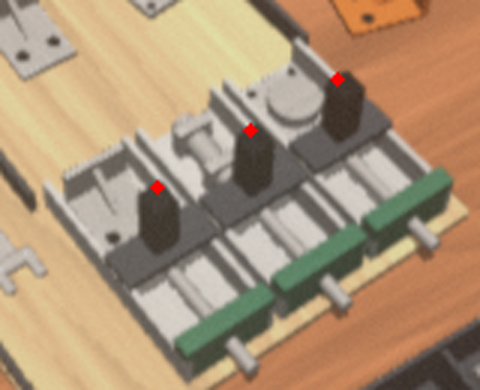

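Both crops confirm that the shaft lane is the middle one, with the bracket lane at right and the cover lane at left. In the crop the middle handle's top is centred at about (268,197), which is top pixel (317.0,149.3). My dark blobs were pulled down and left by shadow and the side faces. The green blocks are 91.6 mm apart (92 expected) and give a yaw of 0.07. I'll approach and look again from above the handle.

Run:
```python
from h import *
w=ray("top",(317.0,149.3),.115); print("handle",w.round(4),"scene px",proj("scene",w).round(1))
yaw=.07; ph=(np.pi/2+yaw+np.pi/2)/2
rot=-np.pi*np.array([np.cos(ph),np.sin(ph),0])
g=w.copy(); g[1]=(w[1]+.003)/2
print("target",g)
p=bot.sense()["eef_pos"]
bot.move_l([p[0],p[1],.31],v=.25)
bot.goto([g[0],g[1],.27],rot)
bot.set_gripper(.07,10)
bot.move_l([g[0],g[1],.145],v=.15)
s=bot.sense(); print(s["clock"],s["q"].round(3),s["eef_pos"].round(4),s["eef_rot"].round(3),s["contact_force"].round(1))
cv2.imwrite("pics/app.png",cv2.resize(camera("scene")[140:300,240:440],None,fx=4,fy=3.75,interpolation=cv2.INTER_CUBIC)[:,:,::-1])
```

```text
handle [ 6.197e-01 -2.000e-04  1.150e-01] scene px [344.2 237.4]
target [0.61965487 0.00138149 0.115     ]
5.0833 [ 0.317  0.305 -0.188  0.    -1.076 -1.818] [0.6204 0.0015 0.146 ] [-0.11   3.138  0.   ] [-0.6 -0.2 -0.2]
```

View pics/app.png

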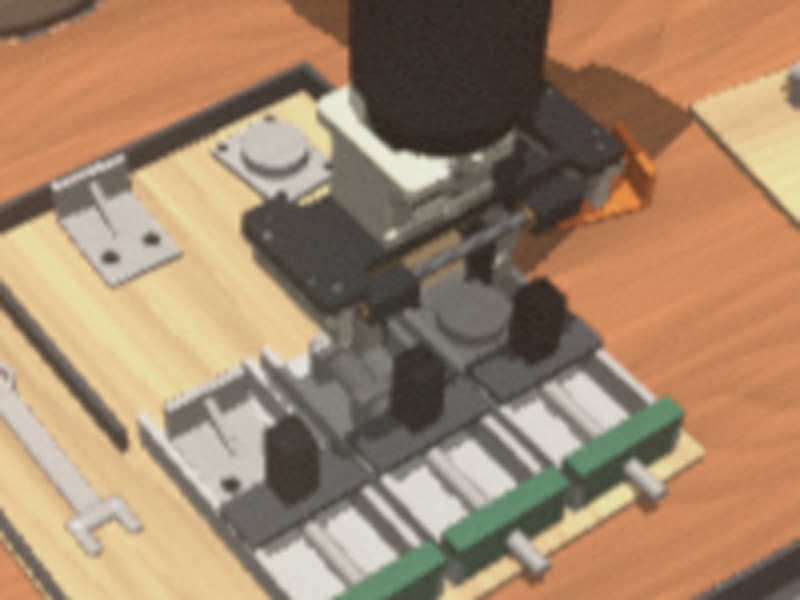

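The picture shows the middle handle top at about crop (418,355). The projected target is (417,365). The finger tips at roughly (355,345) and (480,275) straddle a point directly above it. The arm is lined up, so I'll go down and close gently.

Run:
```python
from h import *
p=bot.sense()["eef_pos"]
print("hit",bot.move_l([.619,.0014,.076],v=.1,contact_N=8))
f0=bot.sense()["contact_force"]
bot.set_gripper(0,10); s=bot.sense()
print(s["clock"],s["eef_pos"].round(4),"w",s["gripper_width"],(s["contact_force"]-f0).round(1))
cv2.imwrite("pics/grip.png",cv2.resize(camera("scene")[160:300,250:430],None,fx=4,fy=4,interpolation=cv2.INTER_CUBIC)[:,:,::-1])
```

```text
hit False
6.775 [0.619  0.0022 0.076 ] w 0.02329922997270406 [-2.5  5.3  1.5]
```

View pics/grip.png

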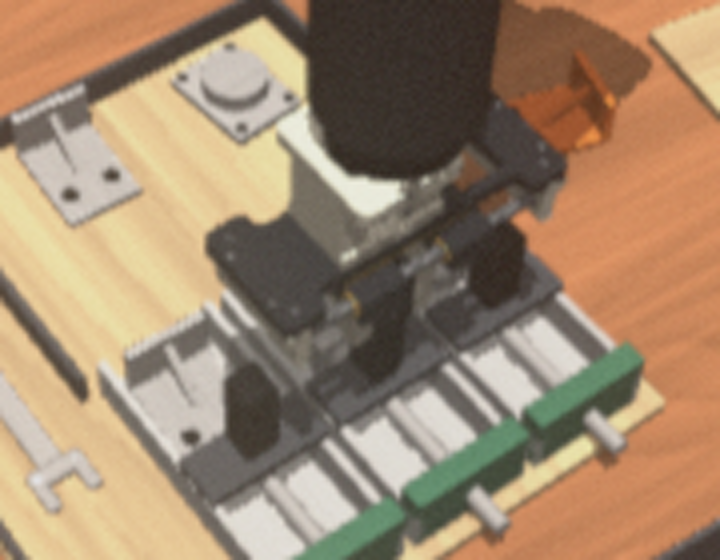

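The grip is on the handle: width 23.3 mm for a 24 mm block. A +5 N side force says its centre is about 1–2 mm further +y. I'll recentre, firm up the grip and pull.

Run:
```python
from h import *
d=-np.array([np.cos(.07),np.sin(.07),0])
p=np.array([.619,.0035,.076])
bot.move_l(p,v=.03)
bot.set_gripper(0,45); s=bot.sense(); print("f",s["contact_force"].round(1),s["eef_pos"].round(4),s["gripper_width"]); e0=s["eef_pos"]
bot.move_l(p+d*.05,v=.08); s=bot.sense(); print("f",s["contact_force"].round(1),s["eef_pos"].round(4))
bot.move_l(p+d*.097,v=.08); s=bot.sense(); print("f",s["contact_force"].round(1),s["eef_pos"].round(4))
print("stop",bot.move_l(p+d*.108,v=.03,contact_N=20)); s=bot.sense(); print("f",s["contact_force"].round(1),"travel",((s["eef_pos"]-e0)@d).round(4),s["gripper_width"],s["clock"])
cv2.imwrite("pics/pull.png",cv2.resize(camera("scene")[130:300,230:430],None,fx=4,fy=3.5,interpolation=cv2.INTER_CUBIC)[:,:,::-1])
```

```text
f [ 0.8 -4.6 -0.6] [0.6189 0.0023 0.076 ] 0.023701289349884528
f [ 6.2 -7.  -6.1] [ 0.5702 -0.001   0.0761]
f [ 8.5 -9.4 -9.3] [ 0.5238 -0.0042  0.0761]
stop True
f [ 8.5 -3.9 -9.2] travel 0.1011 0.02358129668485051 9.1583
```

View pics/pull.png

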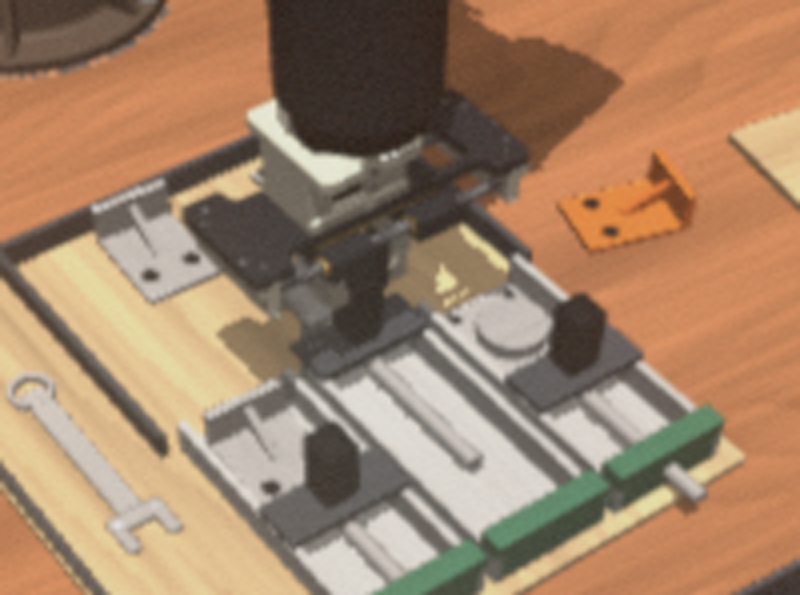

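The slide is at its stop: 101 mm of travel, stop felt, and the lane behind it is empty. I'll let go, wait, then rise and look.

Run:
```python
from h import *
print(bot.sense()["eef_pos"])
bot.set_gripper(.075); bot.sleep(.8)
p=bot.sense()["eef_pos"]; print(p, bot.sense()["contact_force"].round(1))
bot.move_l([p[0],p[1],.3],v=.2)
q=bot.sense()["q"].copy(); q[0]-=.9
bot.set_joints(q)
bot.sleep(.3); s=bot.sense(); print(s["clock"],s["eef_pos"].round(3),s["contact_force"].round(1))
t=camera("top"); cv2.imwrite("pics/end.png",cv2.resize(t[95:295,100:430],None,fx=2.4,fy=2.4,interpolation=cv2.INTER_CUBIC)[:,:,::-1])
cv2.imwrite("pics/end_t.png",t[:,:,::-1])
```

```text
[ 0.51833654 -0.00464576  0.07605639]
[ 0.51624672 -0.00472315  0.07568558] [ 0.3 -1.1 -0.2]
14.225 [ 0.317 -0.407  0.299] [ 0.7 -0.2 -0.2]
```

View pics/end.png

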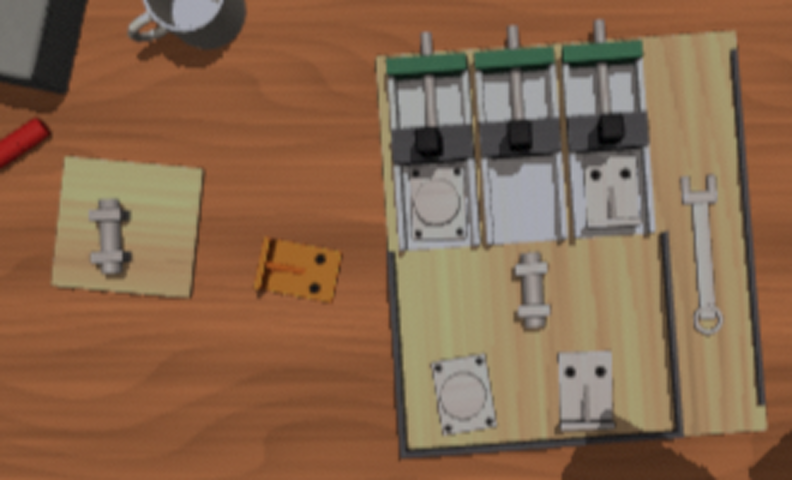

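The shaft now lies in the tray at crop (532,290), clear of the lane mouth at row 242. All three slides are home. One numeric check before handing in.

Run:
```python
from h import *
a=cv2.imread("pics/top0.png"); b=cv2.imread("pics/end_t.png")
# tray_mid x axis: green block centre (lane end, z .05) is ~200 mm behind mouth, mouth 105 mm behind tray_mid
s=ray("top",(100+532/2.4,95+290/2.4),.03); m=ray("top",(100+523/2.4,95+242/2.4),.03)
ax=np.array([np.cos(.07),np.sin(.07),0]); print("shaft x in tray",.105+(s-m)@ax)
for n,(x0,y0,x1,y1) in dict(kcover=(278,238,310,278),kbrack=(330,238,360,276),kshaft=(130,172,162,215),spanner=(380,165,405,238),scover=(266,160,298,197),sbrack=(340,158,372,192),handles=(265,138,372,164),oil=(462,122,510,165)).items():
    r=cv2.matchTemplate(b[y0-6:y1+6,x0-6:x1+6],a[y0:y1,x0:x1],cv2.TM_CCOEFF_NORMED); _,v,_,l=cv2.minMaxLoc(r); print(n,"shift px",(l[0]-6,l[1]-6),round(v,3))
bot.hand_in(); print(bot.sense()["clock"])
```

```text
shaft x in tray 0.05394207126954322
kcover shift px (0, 0) 0.999
kbrack shift px (0, 0) 0.888
kshaft shift px (0, 0) 0.999
spanner shift px (0, 0) 0.999
scover shift px (0, 0) 1.0
sbrack shift px (0, 0) 1.0
handles shift px (0, 0) 0.998
oil shift px (0, 0) 0.999
the job is handed in; nothing more can be done
the job is handed in; nothing more can be done
```

The missing kind was the shaft, since the tray already held a cover and a bracket. I gripped the middle lane's handle across the lane and pulled the slide about 101 mm, until I felt the end stop. I then opened the gripper there and the slide ran home by itself.

**Last checks, before handing in:**
- **Spare shaft:** it lies in the tray at x of about 54 mm from tray_mid (limit 66 mm).
- **Slides:** all three handles are back at their start pixels, so the slides are home.
- **Everything else:** the kit parts, the other two spares, the spanner and the oil bottle show no shift at whole-pixel resolution (about 2.5 mm). The kit bracket's image match was lower (0.89, the rest at least 0.998), probably because the arm's shadow fell on it.
- **Arm:** it was parked clear and touching nothing, with the clock at about 14 s of the 29 s allowed.

**Not measured:** I took no pictures or readings during the slide's free return, so I know it ran back only from its end position. During the pull there was a side load on the handle of up to about 9 N, well under the limits.

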